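# Mount the long thermocouple probe in the guide stand

### The arm

A 7-joint arm with a two-finger parallel gripper is mounted at the origin on a cart in front of the work surface, level with it; the furniture and walls round the work are solid. World frame = base frame: x ahead of the robot, y to its left, z up, the work surface at z = 0. Lengths are in m, angles in rad, forces in N, time in s.
With the tool pointing down it reaches from about 0.4 to 0.875 m from the base axis. Payload 6.5 kg.
Tool frame: the origin (TCP) lies at the very end of the fingers, on their centre line; the grasp point (between the pads) lies 19 mm behind it; z points along the fingers, y is the line along which they close (so a half turn about z gives the same grasp; the last joint's range is limited). The gripper opens to 85 mm and grips with 20 to 120 N. Pads are 22 mm wide; open, the fingers measure 114 mm over their backs; the gripper's body (76 mm by 85 mm) begins 54 mm behind the grasp point. The pads swing forward as they close: fully open they stand 13 mm farther back than shut.
Start: joints at [-1.32, 0.536, -0.004, 1.538, 0.003, 1.067, -0.071], TCP at [0.202, 0.618, 0.231] pointing down, gripper open.
Joint ranges: [-2.7, 2.7], [-0.37, 2.16], [-1.27, 1.26], [0.24, 2.4], [-1.31, 4.45], [0.19, 1.91], [-2.76, 2.76]. Speed limits (rad/s): [2.39, 2.39, 3.14, 3.14, 3.14, 3.14, 3.14].

### API

Orientations are given as a rotation vector (axis times angle).
In Python, from rig import ctrl gives the robot as it stands.
- The arm moves only by the shell command python3 -m handwheel 'ROWS'. ROWS is JSON, one flat list of numbers, 7 for each row, row after row: the shift along the tool's x, y, z in mm, then the turn, a rotation vector about the tool's x, y, z in degrees, then the finger opening in mm, from 0 to 85.4. A call has 1 to 12 rows; each row shifts and turns the commanded pose from where the row before left it, along the tool's axes as they then stand; what a row does not reach is not made up. A row lasts 1/8 s, in which the tool goes at most 62.5 mm and 10.7 degrees, less where a joint would pass 70% of its speed; a pose out of reach is approached as far as the arm can. A call is refused whole if a number of a shift passes 62.5 or a number of a turn 10.7, either way. A call with a gripper value outside its range is refused whole. The fingers move at their own pace and stop on an object; the grip force is fixed at half the most. Time passes only in rows, so rows that do not move let the fingers close. It gives the time, the measured TCP pose, the force, the opening and the grip force at its end, in the units of the state.
- ctrl.observe(): the state, without advancing time (a new reading comes with each control period).
- ctrl.read_camera(name): name is "side" or "top"; returns the picture (400x640x3 uint8, red, green, blue); there is no depth.
- ctrl.camera_params(name): a dict with "fov_y" (degrees; the focal length in pixels is half the picture's height over the tangent of half this angle, whatever the lens; pixels are square), "cx", "cy" (the principal point, pixels), "position" and "orientation" of the camera in the world. Camera axes: x right, y down, z forward; pixel columns grow to the right and rows downward; lengths in m; the calibration is good to about 2 mm. A picture is of the moment at which its call begins. camera_params takes no time and is no camera call.
- ctrl.close_job(): hands the job in; it is judged then, once.
The state is a dict: "time": time; "joint_pos": joint angles; "joint_velocities": joint speeds; "effort": joint torques, N m; "tcp_pos": TCP position; "orientation": TCP orientation; "contact_force": force on the tool from outside, world axes, zero at the start; "wrist_torque": the same for the moment, N m; "opening": finger opening in m; "finger_force": force on a finger pad.
Only numpy, scipy, OpenCV 4.12 (cv2) and the standard library are available. Lean on these libraries where they do the work, as an engineer would, in place of code of your own. Each camera call takes 0.05 s, during which the arm holds its last target. There are 200 camera calls.

### The job

Take the longer of the two thermocouple probes (the one that stands taller) out of the parking block and lower it upright into the guide stand, its white ceramic sheath going down through the hole in the upper plate and then the hole in the lower plate. Lower it in your grip, do not drop it: let go once its steel flange rests flat on the upper plate. Leave the short probe parked in the block.

Things in the scene. Friction and masses are not known exactly. Their poses are not given: they have to be found in the camera images.
- long_probe_grip (a point): Centre of the upright white plastic grip (28 mm diameter, 52 mm tall) of the LONG probe, loose (0.1 kg), in one of the block's two sockets. From below: white ceramic sheath 12 mm diameter, 85 mm long; steel flange 52 mm diameter, 6 mm thick; grip; 8 mm brass blades. Point on the axis, 34 mm above the flange's underside, 119 mm above the tip, 24 mm below the grip's top. z up along the probe.
- long_probe_tip (a point): Lower end of the long probe's white sheath, on its axis, 119 mm below the grip centre. z points up along the probe. It starts 8 mm above the worktop, 32 mm deep in its socket, so the probe must rise straight up by more than 32 mm to leave the block.
- short_probe_grip (a point): Centre of the white grip of the SHORT probe, which stays where it is: same as the long one, but with a 50 mm sheath, so its grip stands 35 mm lower. It starts in the other socket, 90 mm from the long probe. The fixed grey parking block is 50 x 150 x 40 mm, its long side roughly across the robot's view; which probe is in which socket varies.
- upper_hole (a point): Centre of the 30 mm hole in the upper plate of the guide stand, at its top face, 100 mm above the worktop. z up. The fixed stand is a dark foot 90 x 110 x 8 mm with two level aluminium plates 64 x 110 x 8 mm, one above the other on four rods; bolt heads rise 3 mm over the upper plate. When the flange rests on this plate, the probe's grip centre is 34 mm above this point.
- lower_hole (a point): Centre of the 30 mm hole in the stand's lower plate, at its top face, 45 mm above the worktop, 55 mm straight below the upper hole. z up. When the flange rests on the upper plate, the sheath's tip is 30 mm below this point and 7 mm above the foot.
Mind the look-alikes: they are no part of the job. Leave any green look-alike of the part that bears long_probe_grip alone.

How it is judged:
By the outcome, as a careful person would: the job done as asked, in the order asked, and still so for the second after the job is handed in, with the robot touching nothing.
It also fails if it takes over 38 s, if anything falls off the work surface, if the arm or the gripper's body presses on something with over 40 N, if the wrist force passes 120 N, or if a joint passes its speed limit or range.

## Working session

There is one attempt and no reset: what is moved stays moved. The work goes in short steps, Python scripts to look and compute and a shell command to move; the robot and the scene stay as the last step left them, time stands still between calls to the robot, and variables do not carry over. Pictures are saved under pics/ and viewed, at most 10 in all, crops included, and the job is handed in when it is done.

```bash
mkdir -p pics; ls; python3 - <<'E'
from rig import ctrl
import cv2
for n in("side","top"):
    cv2.imwrite(f"pics/{n}0.png",ctrl.read_camera(n)[:,:,::-1]); print(n,ctrl.camera_params(n))
s=ctrl.observe(); print(s["tcp_pos"],s["orientation"],s["opening"],s["time"])
E
```

```text
pics
side {'fov_y': 48.41229092708185, 'cx': 311.7650930508147, 'cy': 196.3632626448346, 'position': array([0.35878283, 0.56979636, 0.78895131]), 'orientation': array([-0.36071647,  2.85951655, -0.98891507])}
top {'fov_y': 55.87099247979509, 'cx': 321.3215315455254, 'cy': 190.53808549291222, 'position': array([0.35173632, 0.06627943, 0.93548842]), 'orientation': array([-2.12576621,  2.10410999, -0.17653347])}
[0.20233756 0.61712418 0.23052852] [-4.95406578e-01 -3.10217294e+00  2.41102085e-03] 0.08505544756120985 0.1
```

View pics/side0.png

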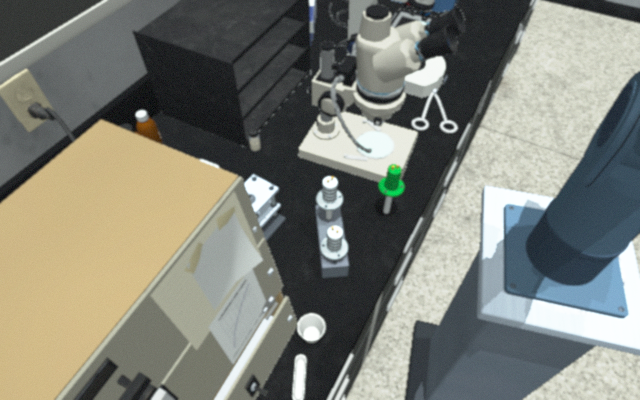

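View pics/top0.png

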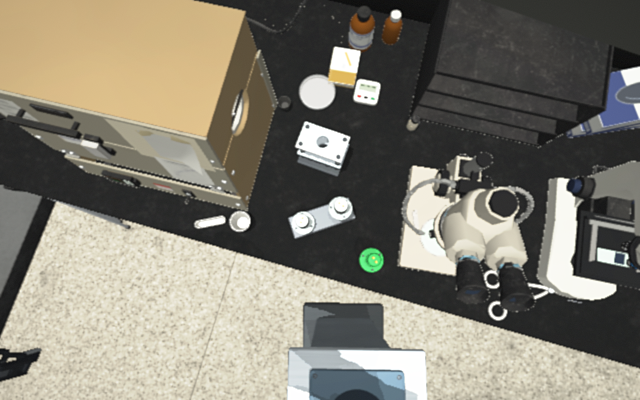

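Side: two white probes at about (330,190) and (334,240) in the grey block, a green decoy at (392,180), and the stand partly hidden at (262,195). Top: stand at (322,146), probes at (340,207) and (303,222), oven on the left. I'll zoom in on both.

```bash
cat > h.py <<'E'
import numpy as np, cv2
from scipy.spatial.transform import Rotation as R
from rig import ctrl
def cam(n):
    p=ctrl.camera_params(n); f=200/np.tan(np.radians(p["fov_y"]/2))
    return f,p["cx"],p["cy"],np.array(p["position"]),R.from_rotvec(p["orientation"]).as_matrix()
def proj(n,X):
    f,cx,cy,t,M=cam(n); c=(np.atleast_2d(X)-t)@M
    return np.c_[f*c[:,0]/c[:,2]+cx, f*c[:,1]/c[:,2]+cy]
def ray(n,u,v):
    f,cx,cy,t,M=cam(n); d=M@np.array([(u-cx)/f,(v-cy)/f,1]); return t,d/np.linalg.norm(d)
def atz(n,u,v,z):
    t,d=ray(n,u,v); return t+d*(z-t[2])/d[2]
def tri(ut,us):
    (a,d),(b,e)=ray("top",*ut),ray("side",*us)
    s=np.linalg.lstsq(np.c_[d,-e],b-a,rcond=None)[0]; p,q=a+d*s[0],b+e*s[1]
    return (p+q)/2, np.linalg.norm(p-q)
E
python3 - <<'E'
import cv2,numpy as np
from h import *
t=cv2.imread("pics/top0.png")[115:245,280:390]; s=cv2.imread("pics/side0.png")[165:285,240:360]
k=lambda im:cv2.resize(im,None,fx=4,fy=4,interpolation=cv2.INTER_CUBIC)[:480,:]
def pad(im): return np.vstack([im,np.zeros((520-len(im),im.shape[1],3),np.uint8)])
K=lambda im:cv2.resize(im,None,fx=4 if im.shape[1]>115 else 3.5 ,fy=4 if im.shape[1]>115 else 3.5,interpolation=cv2.INTER_CUBIC)
T=cv2.resize(t,None,fx=3.5,fy=3.5,interpolation=cv2.INTER_CUBIC);S=cv2.resize(s,None,fx=3.3,fy=3.3,interpolation=cv2.INTER_CUBIC)
S=np.vstack([S,np.zeros((T.shape[0]-S.shape[0],S.shape[1],3),np.uint8)])
cv2.imwrite("pics/crop.png",np.hstack([T,S]));print(T.shape,S.shape)
print(tri((340,202),(330,180)),tri((303,217),(334,229)))
print(atz("top",322,142,.1),atz("side",262,190,.1))
E
```

```text
(455, 385, 3) (455, 396, 3)
(array([0.47149733, 0.0431559 , 0.15641121]), np.float64(0.005570060359906075)) (array([0.44425911, 0.12254386, 0.11719803]), np.float64(0.004750239766101446))
[0.62307879 0.0834775  0.1       ] [0.60422628 0.05495987 0.1       ]
```

View pics/crop.png

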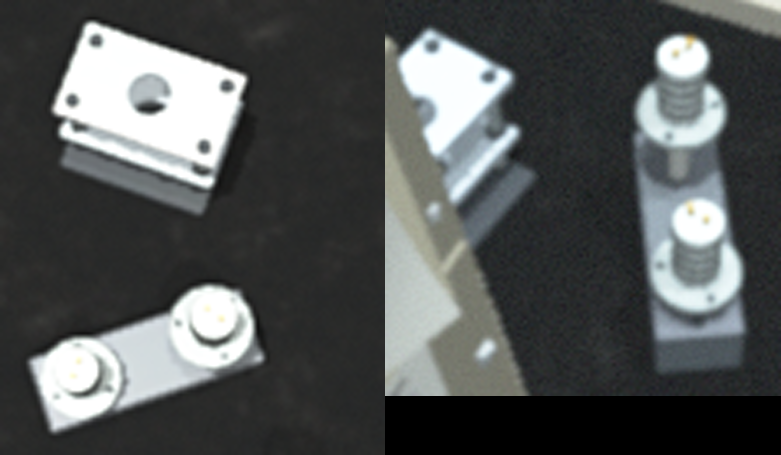

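Long probe: the farther, right-hand one; grip-top centres are top (341.1,205.9) and side (330.3,183.2). The short probe's are (302.3,221) and (334.8,232.6). Stand hole is at top (322.9,141.9). Next I'll pin these down, along with the oven's extents.

```bash
python3 - <<'E'
from h import *
np.set_printoptions(precision=4,suppress=True)
L,S=(341.1,205.9),(302.3,221.0)
print("tri long",tri(L,(330.3,183.2)),"short",tri(S,(334.8,232.6)))
print("atz top",atz("top",*L,.151),atz("top",*S,.116)," side",atz("side",330.3,183.2,.151),atz("side",334.8,232.6,.116))
print("hole",atz("top",322.9,141.9,.1),"side",atz("side",252,197.7,.1))
b=[atz("top",280+u/3.5,115+v/3.5,.103) for u,v in((96,40),(228,86),(72,100),(204,146))]
bs=[atz("side",240+(u-385)/3.3,165+v/3.3,.103) for u,v in((432,46),(489,76))]
print("bolts top",b,np.mean(b,0),"side",bs)
print("oven",tri((207,137),(240,180)),tri((245,12),(100,122)),atz("top",243,205,0),atz("side",297,320,0))
E
```

```text
tri long (array([0.4683, 0.0405, 0.1437]), np.float64(0.0005400263940792083)) short (array([0.4392, 0.1245, 0.1088]), np.float64(0.0009455053466750995))
atz top [0.4669 0.0407 0.151 ] [0.438 0.124 0.116]  side [0.4673 0.0465 0.151 ] [0.4389 0.1292 0.116 ]
hole [0.6233 0.0814 0.1   ] side [0.6171 0.0783 0.1   ]
bolts top [array([0.6596, 0.1177, 0.103 ]), array([0.6283, 0.0302, 0.103 ]), array([0.618 , 0.1327, 0.103 ]), array([0.5873, 0.0458, 0.103 ])] [0.6233 0.0816 0.103 ] side [array([0.6277, 0.0335, 0.103 ]), array([0.5863, 0.0478, 0.103 ])]
oven (array([0.5372, 0.2556, 0.3801]), np.float64(0.0036403088966868407)) (array([0.7538, 0.207 , 0.3826]), np.float64(0.0003496246859540153)) [0.4891 0.2824 0.    ] [0.4777 0.2594 0.    ]
```

```bash
cat >> h.py <<'E'
def plan(goal,yaw,n,start=None):
    """rows (mm,deg) to TCP goal, tool down, tool y at azimuth yaw(deg)"""
    s=ctrl.observe(); p=np.array(s["tcp_pos"]); M=R.from_rotvec(s["orientation"])
    y=np.radians(yaw); Y=np.array([np.cos(y),np.sin(y),0]); Z=np.array([0,0,-1.])
    G=R.from_matrix(np.c_[np.cross(Y,Z),Y,Z]); w=(M.inv()*G).as_rotvec()/n; d=(np.array(goal)-p)/n
    for i in range(n):
        print(np.round(1000*M.inv().apply(d),1),np.round(np.degrees(w),2)); M=M*R.from_rotvec(w)
    return M
def st():
    s=ctrl.observe(); M=R.from_rotvec(s["orientation"]).as_matrix()
    print("t",round(s["time"],2),"tcp",np.round(s["tcp_pos"],4),"y az",round(np.degrees(np.arctan2(M[1,1],M[0,1])),1),"z",np.round(M[:,2],3),"F",np.round(s["contact_force"],1),"op",round(s["opening"],4),"ff",np.round(s["finger_force"],1),"q",np.round(s["joint_pos"],2))
E
python3 -c "
from h import *
st();plan((.2,.39,.24),71.8,5)"
```

```text
t 0.1 tcp [0.2023 0.6171 0.2305] y az 71.9 z [-0.    -0.001 -1.   ] F [-0.7 -0.5  0.3] op 0.0851 ff 0.0 q [-1.32  0.54 -0.    1.54  0.    1.07 -0.07]
[-13.7 -43.3  -1.8] [-0.02  0.    0.01]
[-13.7 -43.3  -1.8] [-0.02  0.    0.01]
[-13.7 -43.3  -1.9] [-0.02  0.    0.01]
[-13.7 -43.3  -1.9] [-0.02  0.    0.01]
[-13.7 -43.3  -1.9] [-0.02  0.    0.01]
```

```bash
python3 -m handwheel '[-15,-43,-2,0,0,0,85,-15,-43,-2,0,0,0,85,-15,-43,-2,0,0,0,85,-15,-43,-2,0,0,0,85,-15,-43,-2,0,0,0,85]'; python3 -c "
from h import *
st();plan((.40,.16,.24),18.6,7)"
```

```text
time: 0.72
tcp_pos: [0.2067, 0.3882, 0.2411]
orientation: [-0.495, -3.102, 0.001]
contact_force: [-0.1, 0.2, -0.1]
opening: 0.0854
finger_force: 0.0
t 0.72 tcp [0.2067 0.3882 0.2411] y az 71.9 z [-0. -0. -1.] F [-0.1  0.2 -0.1] op 0.0854 ff 0.0 q [-1.19  0.16  0.01  2.06 -0.    0.92  0.07]
[-36.4 -22.4   0.2] [-0.    0.    7.61]
[-39.  -17.4   0.2] [-0.    0.    7.61]
[-41.  -12.    0.2] [-0.    0.    7.61]
[-42.2  -6.5   0.2] [-0.    0.    7.61]
[-42.7  -0.9   0.2] [-0.    0.    7.61]
[-42.5   4.8   0.2] [-0.    0.    7.61]
[-41.4  10.4   0.2] [-0.    0.    7.61]
```

```bash
python3 -m handwheel '[-36,-22,0,0,0,7.6,85,-39,-17,0,0,0,7.6,85,-41,-12,0,0,0,7.6,85,-42,-7,0,0,0,7.6,85,-43,-1,0,0,0,7.6,85,-42,5,0,0,0,7.6,85,-41,10,0,0,0,7.6,85]'; python3 -c "
from h import *
st();plan((.467,.042,.22),18.6,4)"
```

```text
time: 1.6
tcp_pos: [0.3996, 0.1617, 0.2412]
orientation: [-1.838, -2.548, -0.0]
contact_force: [0.1, -0.1, -0.3]
opening: 0.0848
finger_force: 0.0
t 1.6 tcp [0.3996 0.1617 0.2412] y az 18.4 z [-0.  0. -1.] F [ 0.1 -0.1 -0.3] op 0.0848 ff 0.0 q [-0.82  0.14  0.36  2.09 -0.06  0.92 -0.1 ]
[-33.7   6.5   5.3] [-0.   -0.   -0.05]
[-33.7   6.5   5.3] [-0.   -0.   -0.05]
[-33.7   6.5   5.3] [-0.   -0.   -0.05]
[-33.7   6.4   5.3] [-0.   -0.   -0.05]
```

```bash
python3 -m handwheel '[-34,6,5,0,0,0,85,-34,6,5,0,0,0,85,-34,6,5,0,0,0,85,-34,6,5,0,0,0,85,0,0,0,0,0,0,85]'; python3 - <<'E'
from h import *
st();plan((.467,.042,.111),18.6,1)
a=ctrl.read_camera("top")[:,:,::-1];b=ctrl.read_camera("side")[:,:,::-1]
c=lambda im,x,y:cv2.resize(im[y:y+160,x:x+130],None,fx=3,fy=3,interpolation=cv2.INTER_CUBIC)
print(proj("top",[[.467,.042,.151]]),proj("side",[[.467,.042,.151]]))
cv2.imwrite("pics/near.png",np.hstack([c(a,270,110),c(b,260,120)]))
E
```

```text
time: 2.22
tcp_pos: [0.4657, 0.0391, 0.2209]
orientation: [1.838, 2.547, -0.002]
contact_force: [-0.1, 0.2, -0.2]
opening: 0.0844
finger_force: 0.0
t 2.23 tcp [0.4657 0.0391 0.2209] y az 18.4 z [-0.    -0.001 -1.   ] F [-0.1  0.2 -0.2] op 0.0844 ff 0.0 q [-0.58  0.25  0.46  2.04 -0.14  0.88  0.28]
[  2.5   2.3 109.9] [-0.05  0.07 -0.21]
[[340.48446197 205.85036535]] [[330.98766867 181.4596564 ]]
```

View pics/near.png

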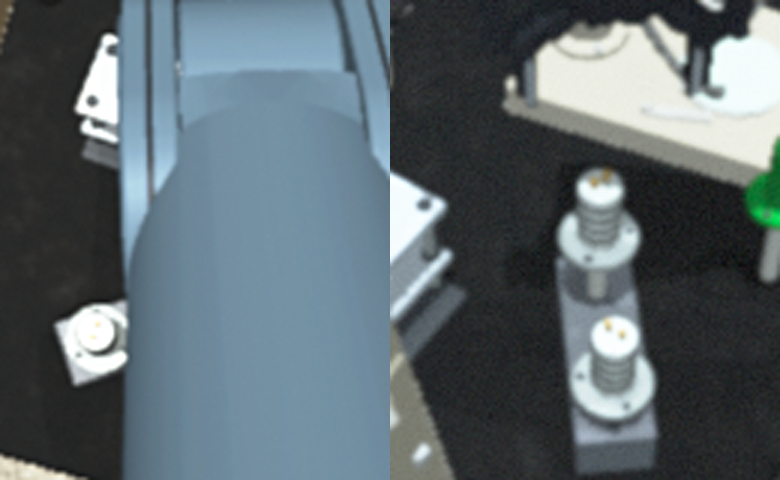

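The gripper is above the long probe, with open fingertips at side crop (530,100) and (697,95) straddling the grip at (600,190). Path is clear, so I'm descending.

```bash
python3 -m handwheel '[2.5,2.5,30,0,0,0,85,0,0,40,0,0,0,85,0,0,40,0,0,0,85,0,0,0,0,0,0,85]'; python3 - <<'E'
from h import *
st()
b=ctrl.read_camera("side")[:,:,::-1]
cv2.imwrite("pics/down.png",cv2.resize(b[120:270,240:440],None,fx=3.5,fy=3.5,interpolation=cv2.INTER_CUBIC))
E
```

```text
time: 2.82
tcp_pos: [0.4643, 0.0457, 0.1095]
orientation: [-1.828, -2.55, 0.006]
contact_force: [0.1, -0.8, 0.2]
opening: 0.0855
finger_force: 0.0
t 2.83 tcp [0.4643 0.0457 0.1095] y az 18.8 z [-0.006 -0.001 -1.   ] F [ 0.1 -0.8  0.2] op 0.0855 ff 0.0 q [-0.51  0.45  0.38  2.12 -0.28  0.63  0.4 ]
```

View pics/down.png

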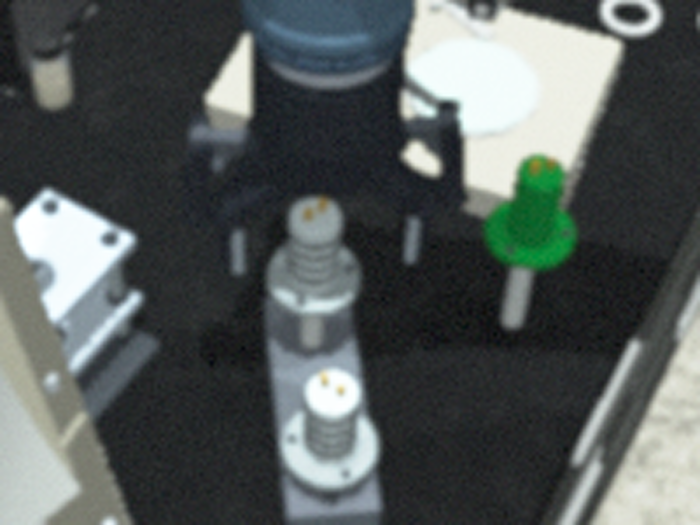

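```bash
python3 - <<'E'
from h import *
for z in(.1095,.1225): print(proj("side",[[.4643,.0457,z],[.467,.042,z]]))
print(proj("side",[[.467,.042,.151]]))
E
```

```text
[[331.43975152 196.92440966]
 [330.5173415  195.21025679]]
[[331.59471114 192.73706531]
 [330.66082121 191.01544888]]
[[330.98766867 181.4596564 ]]
```

Fingers straddle the grip: pad tips at crop (238,272) and (412,262), grip between them at (315,250). This fits the measured pose, so I'm closing, then lifting.

```bash
python3 -m handwheel '[2,1,0,0,0,0,60,0,0,0,0,0,0,40,0,0,0,0,0,0,15,0,0,0,0,0,0,15,0,0,0,0,0,0,15,0,0,0,0,0,0,15,0,0,0,0,0,0,15]'; python3 -c "
from h import *
st()"
```

```text
time: 3.75
tcp_pos: [0.4678, 0.0472, 0.1122]
orientation: [1.832, 2.551, 0.002]
contact_force: [-0.3, -0.2, 7.5]
opening: 0.0265
finger_force: 58.5
t 3.75 tcp [0.4678 0.0472 0.1122] y az 18.6 z [ 0.001  0.001 -1.   ] F [-0.3 -0.2  7.5] op 0.0265 ff 58.5 q [-0.51  0.44  0.39  2.11 -0.28  0.63  0.39]
```

```bash
python3 -m handwheel '[0,0,-5,0,0,0,15,0,0,-10,0,0,0,15,0,0,-15,0,0,0,15,0,0,-20,0,0,0,15,0,0,0,0,0,0,15]'; python3 - <<'E'
from h import *
st()
b=ctrl.read_camera("side")[:,:,::-1]
cv2.imwrite("pics/lift.png",cv2.resize(b[120:270,240:440],None,fx=3.5,fy=3.5,interpolation=cv2.INTER_CUBIC))
E
```

```text
time: 4.38
tcp_pos: [0.4684, 0.0473, 0.163]
orientation: [1.831, 2.55, 0.005]
contact_force: [-0.3, 0.5, -0.4]
opening: 0.027
finger_force: 59.1
t 4.38 tcp [0.4684 0.0473 0.163 ] y az 18.7 z [ 0.003  0.001 -1.   ] F [-0.3  0.5 -0.4] op 0.027 ff 59.1 q [-0.55  0.35  0.43  2.08 -0.22  0.75  0.34]
```

View pics/lift.png

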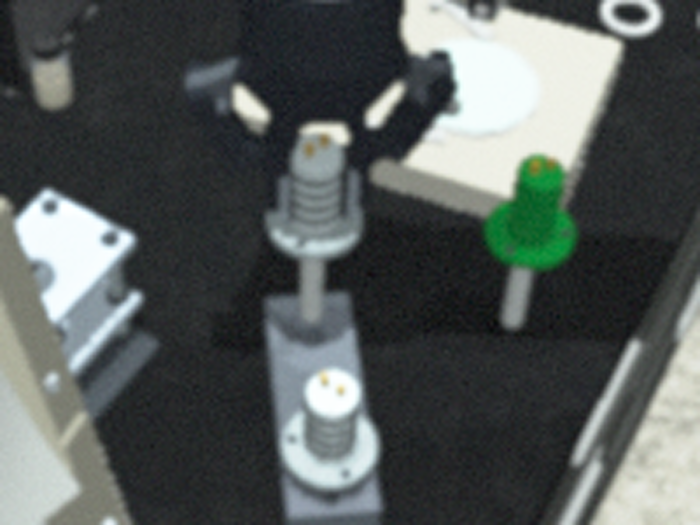

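The probe came out upright; its sheath shows at crop (312,290) above the block, and the short probe is untouched. I'll raise it clear of the stand and carry it over.

```bash
python3 -m handwheel '[0,0,-30,0,0,0,15,0,0,-35,0,0,0,15,0,0,-20,0,0,0,15,0,0,0,0,0,0,15]'; python3 -c "
from h import *
st();plan((.624,.0863,.246),18.6,6)"
```

```text
time: 4.92
tcp_pos: [0.4677, 0.0473, 0.2468]
orientation: [1.831, 2.551, 0.003]
contact_force: [-0.8, -0.4, -1.3]
opening: 0.0269
finger_force: 59.2
t 4.92 tcp [0.4677 0.0473 0.2468] y az 18.7 z [ 0.002  0.001 -1.   ] F [-0.8 -0.4 -1.3] op 0.0269 ff 59.2 q [-0.61  0.22  0.48  2.01 -0.12  0.94  0.26]
[-2.2 26.8  0.2] [ 0.02 -0.    0.01]
[-2.2 26.8  0.2] [ 0.02 -0.    0.01]
[-2.2 26.8  0.2] [ 0.02 -0.    0.01]
[-2.2 26.8  0.2] [ 0.02 -0.    0.01]
[-2.2 26.8  0.2] [ 0.02 -0.    0.01]
[-2.2 26.8  0.1] [ 0.02 -0.    0.01]
```

```bash
python3 -m handwheel '[-2.2,26.8,0,0,0,0,15,-2.2,26.8,0,0,0,0,15,-2.2,26.8,0,0,0,0,15,-2.2,26.8,0,0,0,0,15,-2.2,26.8,0,0,0,0,15,-2.2,26.8,0,0,0,0,15,0,0,0,0,0,0,15,0,0,0,0,0,0,15]'; python3 - <<'E'
from h import *
st()
a=ctrl.read_camera("top")[:,:,::-1];b=ctrl.read_camera("side")[:,:,::-1]
c=lambda im,x,y:cv2.resize(im[y:y+150,x:x+130],None,fx=3,fy=3,interpolation=cv2.INTER_CUBIC)
cv2.imwrite("pics/over.png",np.hstack([c(a,260,90),c(b,200,100)]))
E
```

```text
time: 5.92
tcp_pos: [0.6225, 0.0856, 0.2446]
orientation: [-1.832, -2.55, 0.004]
contact_force: [0.1, -0.2, -0.2]
opening: 0.0264
finger_force: 59.3
t 5.92 tcp [0.6225 0.0856 0.2446] y az 18.6 z [-0.003 -0.001 -1.   ] F [ 0.1 -0.2 -0.2] op 0.0264 ff 59.3 q [-0.52  0.52  0.45  1.6  -0.25  1.08  0.32]
```

View pics/over.png

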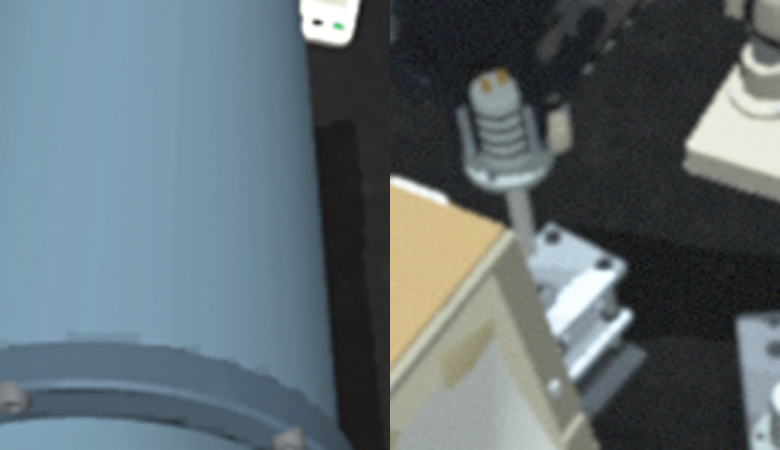

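```bash
python3 - <<'E'
from h import *
for y in(.0785,.0825,.0865):
    print(y,proj("side",[[.6225,y,.265+.0185],[.6225,y,.2316],[.6225,y,.20],[.6225,y,.18]]).round(1).tolist())
# observed
for u,v in((492,85),(508,163),(519,210),(523,240)): print(200+(u-390)/3,100+v/3)
print("hole",proj("side",[[.6225,.083,.1]]))
print("sideflange",atz("side",200+118/3,100+163/3,.2316),"griptop",atz("side",200+102/3,100+85/3,.2836))
E
```

```text
0.0785 [[235.8, 128.5], [240.2, 150.6], [242.6, 162.9], [244.1, 170.3]]
0.0825 [[235.0, 130.2], [239.4, 152.2], [241.8, 164.5], [243.3, 171.9]]
0.0865 [[234.1, 131.8], [238.6, 153.8], [241.1, 166.1], [242.6, 173.5]]
234.0 128.33333333333334
239.33333333333334 154.33333333333334
243.0 170.0
244.33333333333334 180.0
hole [[248.63406642 198.9860889 ]]
sideflange [0.6207753  0.08737332 0.2316    ] griptop [0.62556454 0.07886353 0.2836    ]
```

Side view: the probe is upright over the stand, with its flange at about (239,154) and its sheath heading for the hole. Its axis is at about (0.6225, 0.083) against the hole's (0.6225, 0.083), inside the 9 mm clearance. Lowering in stages.

```bash
python3 -m handwheel '[0,0,15,0,0,0,15,0,0,15,0,0,0,15,0,0,10,0,0,0,15,0,0,10,0,0,0,15,0,0,10,0,0,0,15,0,0,0,0,0,0,15]'; python3 -c "
from h import *
st()"
```

```text
time: 6.78
tcp_pos: [0.6232, 0.086, 0.1854]
orientation: [-1.832, -2.551, 0.002]
contact_force: [-0.0, -0.6, -1.2]
opening: 0.0264
finger_force: 59.3
t 6.78 tcp [0.6232 0.086  0.1854] y az 18.6 z [-0.001 -0.    -1.   ] F [-0.  -0.6 -1.2] op 0.0264 ff 59.3 q [-0.51  0.58  0.43  1.66 -0.28  0.97  0.34]
```

```bash
python3 -m handwheel '[0,0,15,0,0,0,15,0,0,13,0,0,0,15,0,0,8,0,0,0,15,0,0,8,0,0,0,15,0,0,5,0,0,0,15,0,0,0,0,0,0,15]'; python3 - <<'E'
from h import *
st()
b=ctrl.read_camera("side")[:,:,::-1]
cv2.imwrite("pics/in.png",cv2.resize(b[120:240,210:310],None,fx=5,fy=5,interpolation=cv2.INTER_CUBIC))
E
```

```text
time: 7.52
tcp_pos: [0.6236, 0.086, 0.137]
orientation: [-1.832, -2.552, 0.001]
contact_force: [0.2, -0.5, -1.4]
opening: 0.0266
finger_force: 59.3
t 7.53 tcp [0.6236 0.086  0.137 ] y az 18.7 z [-0. -0. -1.] F [ 0.2 -0.5 -1.4] op 0.0266 ff 59.3 q [-0.49  0.64  0.4   1.69 -0.31  0.88  0.37]
```

View pics/in.png

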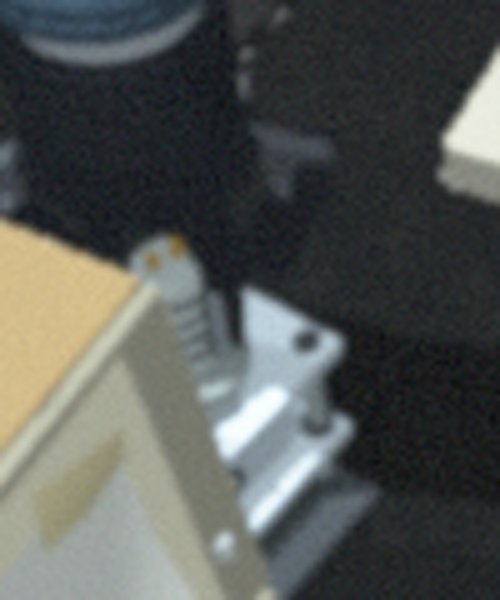

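The probe is through both plates: no contact force, and the tip is about 32 mm up. The flange at (215,380) is nearing the upper plate. Final lowering.

```bash
python3 -m handwheel '[0,0,6,0,0,0,15,0,0,4,0,0,0,15,0,0,2,0,0,0,15,0,0,2,0,0,0,15,0,0,0,0,0,0,15]'; python3 -m handwheel '[0,0,1.5,0,0,0,15,0,0,0,0,0,0,15]'
```

```text
time: 8.2
tcp_pos: [0.6237, 0.086, 0.1232]
orientation: [-1.832, -2.552, 0.0]
contact_force: [0.4, -0.3, -0.8]
opening: 0.0267
finger_force: 59.3
time: 8.45
tcp_pos: [0.6237, 0.086, 0.1217]
orientation: [-1.832, -2.552, 0.0]
contact_force: [-0.1, -0.0, -0.5]
opening: 0.0267
finger_force: 59.3
```

```bash
python3 -m handwheel '[0,0,1,0,0,0,15,0,0,0,0,0,0,15]'; python3 -m handwheel '[0,0,1,0,0,0,15,0,0,0,0,0,0,15]'; python3 -m handwheel '[0,0,0.7,0,0,0,15,0,0,0,0,0,0,15]'
```

```text
time: 8.7
tcp_pos: [0.6237, 0.086, 0.1207]
orientation: [-1.832, -2.552, 0.0]
contact_force: [-0.6, 0.0, -1.2]
opening: 0.0264
finger_force: 59.3
time: 8.95
tcp_pos: [0.6237, 0.086, 0.1197]
orientation: [-1.832, -2.552, 0.0]
contact_force: [-0.2, 0.7, -0.9]
opening: 0.0264
finger_force: 59.3
time: 9.2
tcp_pos: [0.6238, 0.086, 0.1194]
orientation: [1.832, 2.552, 0.0]
contact_force: [-0.6, 0.5, 2.5]
opening: 0.0264
finger_force: 59.7
```

```bash
python3 -m handwheel '[0,0,0.7,0,0,0,15,0,0,0,0,0,0,15]'
```

```text
time: 9.45
tcp_pos: [0.6238, 0.086, 0.1193]
orientation: [-1.832, -2.552, -0.001]
contact_force: [-2.9, 0.1, 8.5]
opening: 0.0271
finger_force: 60.4
```

It's seated at z = 0.119 as predicted, with the reaction force rising. Releasing and retreating straight up.

```bash
python3 -m handwheel '[0,0,0,0,0,0,40,0,0,0,0,0,0,55,0,0,0,0,0,0,60,0,0,0,0,0,0,60,0,0,0,0,0,0,60,0,0,-10,0,0,0,60,0,0,-25,0,0,0,60,0,0,-35,0,0,0,60,0,0,-40,0,0,0,60,0,0,0,0,0,0,60]'; python3 - <<'E'
from h import *
st()
b=ctrl.read_camera("side")[:,:,::-1]
cv2.imwrite("pics/out.png",cv2.resize(b[120:270,210:350],None,fx=4,fy=4,interpolation=cv2.INTER_CUBIC))
E
```

```text
time: 10.7
tcp_pos: [0.6262, 0.0859, 0.2327]
orientation: [1.83, 2.548, 0.008]
contact_force: [0.4, 0.1, -1.6]
opening: 0.06
finger_force: 0.0
t 10.7 tcp [0.6262 0.0859 0.2327] y az 18.6 z [ 0.007  0.001 -1.   ] F [ 0.4  0.1 -1.6] op 0.06 ff 0.0 q [-0.52  0.53  0.45  1.62 -0.26  1.05  0.33]
```

View pics/out.png

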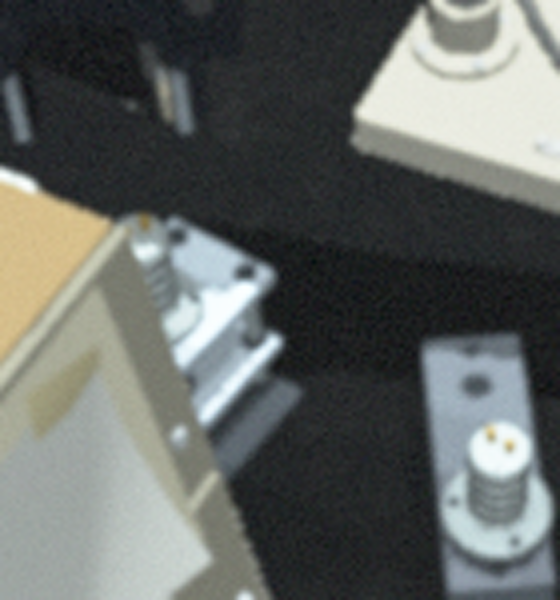

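The long probe stands upright with its flange on the upper plate at about (180,318). The fingers are clear above it, and the short probe is still in its socket at (497,500).

```bash
python3 -c "
from rig import ctrl
print(ctrl.close_job())"
```

```text
the job is handed in; nothing more can be done
None
```

The long probe stands upright in the guide stand, lowered in the grip through both holes until its flange rested on the upper plate; the short probe is still parked, and I handed the job in at about 10.7 s (no verdict was returned).

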